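Ratchet the clamping lever until the acrylic panel is held

ROBOT

A 6-joint arm with a two-finger parallel gripper is mounted at the origin on the work surface. World frame = base frame: x ahead of the robot, y to its left, z up, the work surface at z = 0. Lengths are in mm, angles in rad, forces in N, time in s.
With the tool pointing down it reaches from about 350 to 725 mm from the base axis. Payload 6 kg.
Tool frame: the origin (TCP) lies midway between the tips of the shut fingers; the grasp point (between the pads) lies 19 mm behind it; z points along the fingers, y is the line along which they close (so a half turn about z gives the same grasp; the last joint's range is limited). The gripper opens to 85 mm and grips with 20 to 120 N. Pads are 22 mm wide; open, the fingers measure 114 mm over their backs; the gripper's body (76 mm by 85 mm) begins 54 mm behind the grasp point. The pads swing forward as they close: fully open they stand 13 mm farther back than shut.
Start: joints at [1.548, 0.04, 0.085, 0, -1.615, -0.334], TCP at [209.539, 562.198, 231.261] pointing down, gripper open.
Joint ranges: [-2.56, 2.56], [-1.29, 2.01], [-1.08, 1.49], [-3.29, 1.98], [-2.81, -0.18], [-2.99, 2.99]. Speed limits (rad/s): [2.57, 2.57, 3.01, 3.14, 3.14, 3.14].

INTERFACE

Orientations are given as a rotation vector (axis times angle).
In Python, from rig import r gives the robot as it stands.
- The arm moves only by the tool send_rows, never from a script. Its argument "plan" is a list of rows, each a list of 3 entries, a list of its own where there are three numbers: the finger opening in mm, from 0 to 85.4, then the shift along the world's x, y, z in mm, then the turn about the world's z in degrees. A call has 1 to 8 rows; each row shifts and turns the commanded pose from where the row before left it; what a row does not reach is not made up. A row lasts 1/10 s, in which the tool goes at most 50 mm and 8.59 degrees, less where a joint would pass 70% of its speed; a pose out of reach is approached as far as the arm can. A call with a gripper value outside its range is refused whole. The fingers move at their own pace and stop on an object; "newtons" is the grip in N (left out, the last holds). Time passes only in rows, so rows that do not move let the fingers close. It gives the time, the measured TCP pose, the force, the opening and the grip force at its end, in the units of the state.
- r.get_obs(): the state, without advancing time (a new reading comes with each control period).
- r.read_camera(name): name is "scene" or "side" or "wrist"; returns a dict with "img" (480x640x3 uint8, red, green, blue), "mtx" (3x3 intrinsics, pixels), "R" (3x3) and "t" (3): a world point X has camera coordinates R X + t; the wrist camera has in their place "mount" (4x4, takes a point from camera to tool coordinates, whose origin is the TCP and whose axes are the flange's). Camera axes: x right, y down, z forward; pixel columns grow to the right and rows downward; lengths in mm; the calibration is good to about 2 mm. A picture is of the moment at which its call begins: read the wrist's pose just before it. There is no depth.
- r.hand_in(): hands the job in; it is judged then, once.
The state is a dict: "time_s": time; "qpos": joint angles; "dq": joint speeds; "effort": joint torques, N m; "tcp_pos": TCP position; "tool_rot": TCP orientation; "force": force on the tool from outside, world axes, zero at the start; "torque": the same for the moment, N m; "gripper_width": finger opening in mm; "grip_force": force on a finger pad.
Only numpy, scipy, OpenCV 4.12 (cv2) and the standard library are available. Lean on these libraries where they do the work, as an engineer would, in place of code of your own. Each camera call takes 0.05 s, during which the arm holds its last target. There are 200 camera calls.

TASK

Clamp the clear acrylic panel in the blue fixture with the indexing lever: turn the lever clockwise (seen from above) to tighten, and whenever it runs out of swing lift it off its serrations, swing it back near its other stop without unwinding the screw, let it drop in and turn again. Feel for the foot coming down on the panel and stop once it is held firmly, before the acrylic is overstressed; then let go with the lever seated down in its serrations, and leave the panel and everything else on the bench where it lies.

Things in the scene. Friction and masses are not known exactly. Their poses are not given: they have to be found in the camera images.
- fixture: blue cast C-frame clamp bolted to the bench, 170 x 140 mm foot, 150 mm high in all; origin under the foot plate, on the axis of the screw; x points from the lever's side (front, towards the robot at zero yaw) to the rear column, z up. Fixed
- axis (a point): point on the vertical screw axis, 126 mm above the bench. Just above it lie 12 round serrations, one every 30 degrees, that couple the seated lever to the screw both ways with about 0.1 rad of play. The lever seats only where lever minus spindle is near a whole multiple of pi/6; if it lands on a crest (lift stays above 0.002) a little turn either way lets it drop in
- grip (a point): on the axis of the orange upright handle at the lever's end, 95 mm from the screw axis and, lever down, 175 mm above the bench. The handle is round, vertical, 22 mm thick, fixed to the lever, from 153 mm (top of the black lever arm) to 194 mm above the bench. Nothing near it is higher; two stop pins 50 mm from the axis are 153 mm high
- lever (a joint): swing of the lever in rad, from -0.75 to 0.75 between two stop pins: 0 when it points straight to the fixture's front (-x of the fixture), growing clockwise seen from above, which tightens. It turns freely (under 1 N at the handle) when lifted
- lift (a joint): height in m of the lever above its seated position, 0 to 0.012. The serrations are clear from 0.006 up. A spring presses it down: lifting takes 5 to 7 N, more while the lever is under load in either direction (ease it back by up to 0.1 rad first)
- spindle (a joint): turn of the screw in rad, 0 to 0.3 at the start, growing as it tightens, to at most 3.2. The foot lowers 7 mm per rad. Friction holds the screw where it is left. Turning it, either way, takes about 8 N sideways at the handle while the foot is free (0.75 N m about the axis)
- rest: black rubber-faced block, 70 x 70 x 30 mm, on the fixture's foot plate, on which the panel lies; origin under its centre. Fixed
- panel: clear acrylic panel 100 x 130 x 8 mm, loose on the rest; origin under its centre. The 32 mm foot on the screw hangs 7 to 15 mm above it at the start; how far is not known. Past touching, its spring presses the panel with 35 N after 0.2 rad of screw, 60 N after 0.35, 90 N after 0.55. Held from 35 N, overstressed above 90 N; 60 N is right: 4.4 N more pull than free turning
- spare_panel: bystander: clear acrylic panel, 100 x 130 x 8 mm, lying on the bench; origin under its centre
- spare_lever: bystander: loose black lever, 110 mm long, lying on the bench; origin under its hub
- spacer: bystander: upright brass spacer, 16 mm thick, 30 mm high, in front of the fixture under the lever's sweep; origin under it
- screwdriver: bystander: yellow-handled screwdriver lying on the bench; origin under its middle
- tape: bystander: yellow roll 90 mm across, 24 mm high; origin under its centre

How it is judged:
By the outcome, as a careful person would: the job done as asked, in the order asked, and still so for the second after the job is handed in, with the robot touching nothing.
It also fails if it takes over 72 s, if anything falls off the work surface, if the arm or the gripper's body presses on something with over 40 N, if the wrist force passes 120 N, or if a joint passes its speed limit or range.

## Working session

There is one attempt and no reset: what is moved stays moved. The work goes in short steps, Python scripts to look and compute and a tool call to move; the robot and the scene stay as the last step left them, time stands still between calls to the robot, and variables do not carry over. Pictures are saved under pics/ and viewed, at most 10 in all, crops included, and the job is handed in when it is done.

Besides the shell and the picture viewer there is one more tool, called after "Emit:" by a JSON object that holds its "name" and its "arguments". send_rows: Moves the arm, as the interface text tells. Its arguments: {"type":"object","properties":{"plan":{"type":"array","items":{"type":"array"}},"newtons":{"type":"number"}},"required":["plan"]}

```bash
mkdir -p pics; cat > h.py <<'E'
import numpy as np, cv2
from rig import r
def ray(c,u,v):
    d=np.linalg.inv(c["mtx"])@np.array([u,v,1.]); R=np.array(c["R"]);t=np.array(c["t"])
    return -R.T@t, R.T@d
def plane(c,u,v,z):
    o,d=ray(c,u,v); return o+d*(z-o[2])/d[2]
def proj(c,X):
    p=np.array(c["mtx"])@(np.array(c["R"])@np.array(X,float)+np.array(c["t"])); return p[:2]/p[2]
def orange(c):
    h=cv2.cvtColor(c["img"],cv2.COLOR_RGB2HSV)
    m=cv2.inRange(h,(4,150,90),(18,255,255)); n,l,s,ce=cv2.connectedComponentsWithStats(m)
    return [(s[i].tolist(),ce[i].round(1).tolist()) for i in range(1,n) if s[i][4]>40]
E
python3 - <<'E'
from h import *
for n in("scene","side"):
    c=r.read_camera(n); cv2.imwrite(f"pics/{n}0.png",c["img"][...,::-1]); print(n,orange(c))
    np.savez(f"{n}.npz",**{k:c[k] for k in("mtx","R","t","img")})
print(r.get_obs())
E
```

```text
scene [([317, 198, 9, 9, 60], [320.9, 201.4])]
side [([257, 0, 113, 49, 870], [328.1, 33.6]), ([364, 51, 10, 15, 99], [368.2, 58.1]), ([495, 97, 13, 14, 49], [500.3, 103.6]), ([475, 111, 10, 12, 48], [479.5, 116.2]), ([583, 124, 15, 16, 68], [590.1, 130.3]), ([373, 157, 33, 14, 56], [391.5, 161.2]), ([324, 195, 16, 27, 134], [332.8, 203.8]), ([520, 202, 8, 15, 43], [522.4, 209.1]), ([507, 213, 23, 17, 86], [518.4, 220.9]), ([492, 226, 8, 19, 57], [495.4, 234.8]), ([619, 299, 11, 19, 71], [623.7, 307.0]), ([605, 336, 30, 32, 227], [617.0, 353.6]), ([631, 339, 9, 14, 44], [635.0, 346.7]), ([536, 347, 16, 19, 57], [543.7, 357.4]), ([544, 346, 14, 10, 43], [549.7, 350.7]), ([543, 354, 57, 126, 1843], [569.5, 430.8]), ([115, 365, 15, 14, 86], [121.5, 370.9]), ([586, 380, 17, 28, 84], [593.0, 393.5]), ([593, 408, 10, 13, 49], [597.6, 413.9]), ([601, 437, 10, 16, 52], [606.6, 443.6]), ([624, 442, 16, 20, 90], [633.8, 452.0]), ([599, 451, 24, 27, 164], [610.4, 465.1])]
{'time_s': 0.1, 'qpos': array([ 1.54769055e+00,  4.07704785e-02,  8.39049635e-02, -3.92998496e-04,
       -1.61551046e+00, -3.33693490e-01]), 'dq': array([-0.00064799,  0.00018481,  0.00303486,  0.0002768 ,  0.00079649,
       -0.00153567]), 'effort': array([-6.62297913e-03, -3.69342721e+01,  3.48279655e+01,  6.95181683e+00,
       -4.51799424e-03,  2.43754286e-06]), 'tcp_pos': array([209.40295924, 561.95423414, 230.36797004]), 'tool_rot': array([ 3.09014143e+00, -5.57176423e-01, -2.25402713e-04]), 'force': array([ 5.00508421e-04, -5.16394820e-01, -1.05088503e-01]), 'torque': array([ 0.01065282,  0.03602636, -0.07126298]), 'grip_force': 0.0, 'gripper_width': 85.43886873469944}
```

View pics/scene0.png

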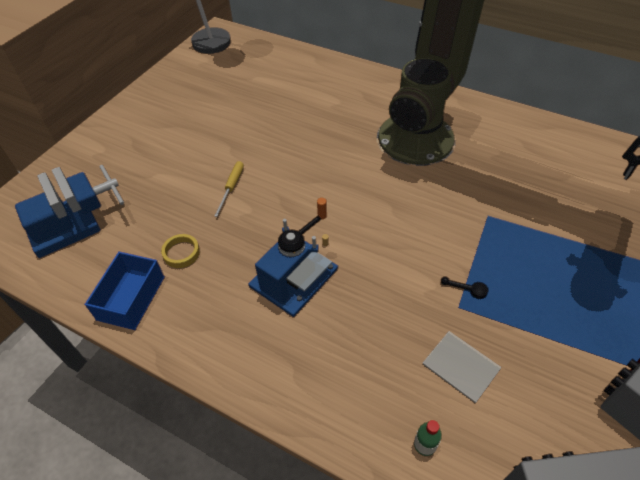

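View pics/side0.png

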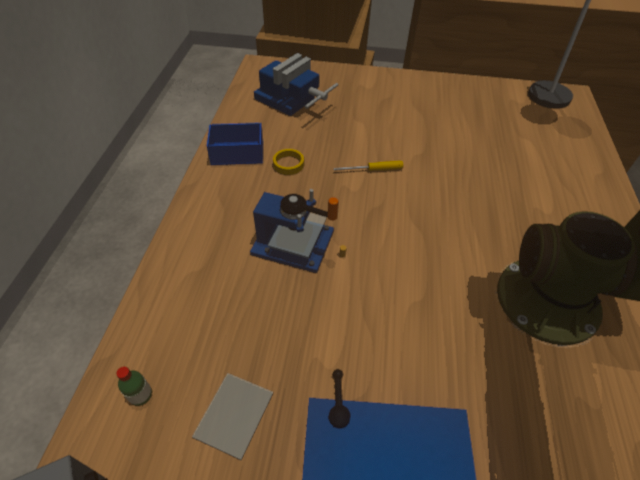

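The scene view shows the handle near (321,208) and the hub near (291,241). In the side view they are near (333,208) and (293,204). Next I'll make enlarged crops.

```bash
python3 - <<'E'
from h import *
S=dict(np.load("scene.npz"));D=dict(np.load("side.npz"))
a=cv2.resize(S["img"][185:315,240:345],None,fx=3.8,fy=3.8,interpolation=cv2.INTER_CUBIC)
b=cv2.resize(D["img"][175:275,245:350],None,fx=3.8,fy=3.8,interpolation=cv2.INTER_CUBIC)
h=max(a.shape[0],b.shape[0]); b=cv2.copyMakeBorder(b,0,h-b.shape[0],0,0,0)
cv2.imwrite("pics/crop0.png",np.hstack([a,b])[...,::-1]); print(a.shape,b.shape)
for n,c,box in(("scene",S,(240,185,345,315)),("side",D,(245,175,350,275))):
    x0,y0,x1,y1=box; hs=cv2.cvtColor(c["img"],cv2.COLOR_RGB2HSV)[y0:y1,x0:x1]
    m=cv2.inRange(hs,(2,190,90),(14,255,255)); nn,l,s,ce=cv2.connectedComponentsWithStats(m)
    print(n,[((s[i]+[x0,y0,0,0,0]).tolist(),(ce[i]+[x0,y0]).round(1).tolist()) for i in range(1,nn) if s[i][4]>15])
    m=cv2.inRange(hs,(105,120,40),(125,255,255)); k=cv2.findContours(m,0,2)[0]; k=max(k,key=cv2.contourArea)
    print((cv2.approxPolyDP(cv2.convexHull(k),2,True)[:,0]+[x0,y0]).tolist())
    print("cam",(-c["R"].T@c["t"]).round())
E
```

```text
(494, 399, 3) (494, 399, 3)
scene []
[[305, 242], [317, 247], [336, 268], [303, 305], [291, 314], [249, 284], [256, 264], [277, 243]]
cam [1166.  339. 1025.]
side [([328, 197, 11, 8, 59], [333.0, 200.6])]
[[286, 219], [255, 211], [265, 193], [281, 197]]
cam [447. 609. 849.]
```

View pics/crop0.png

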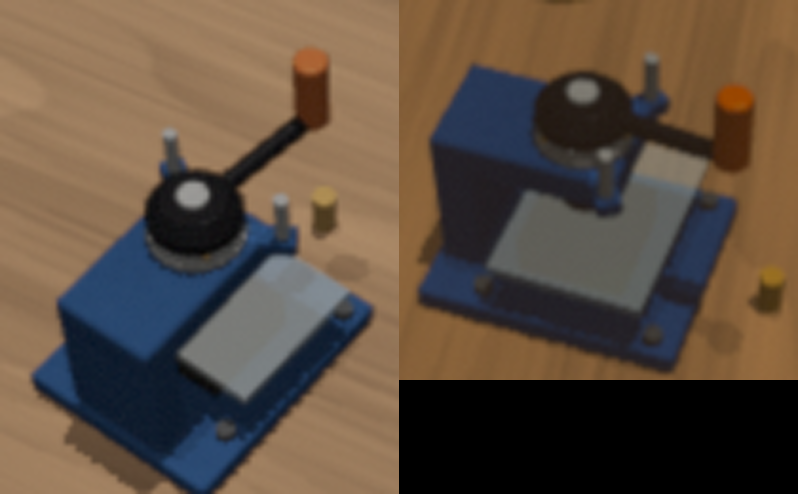

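The crops show the handle top, the hub button and the two stop pins clearly in both views. I'll triangulate them.

```bash
python3 - <<'E'
from h import *
S=dict(np.load("scene.npz"));D=dict(np.load("side.npz"))
P={"top":((311,60),(336,98),194),"bot":((314,122),(331,163),153),"hub":((193,193),(184,91),150),"pinL":((170,133),(253,60),153),"pinR":((281,200),(207,156),153)}
f=lambda p,x,y:((p[0]+.5)/3.8-.5+x,(p[1]+.5)/3.8-.5+y)
res={}
for k,(a,b,z) in P.items():
    a=f(a,240,185);b=f(b,245,175)
    o1,d1=ray(S,*a);o2,d2=ray(D,*b)
    s,t=np.linalg.lstsq(np.c_[d1,-d2],o2-o1,rcond=None)[0]
    X=(o1+d1*s+o2+d2*t)/2; res[k]=X
    print(k,X.round(1),"gap",np.linalg.norm(o1+d1*s-o2-d2*t).round(1),plane(S,*a,z).round(1)[:2],plane(D,*b,z).round(1)[:2])
A=res["hub"];h=res["top"]-A;p=(res["pinL"]+res["pinR"])/2-A
ang=lambda v:np.degrees(np.arctan2(v[1],v[0]))
print("lever az",ang(h),np.hypot(*h[:2]),"front az",ang(p),[np.hypot(*(res[q]-A)[:2]) for q in("pinL","pinR")],[ang(res[q]-A) for q in("pinL","pinR")])
E
```

```text
top [500.5 -40.6 190.8] gap 1.6 [503.8 -38.4] [500.  -38.5]
bot [501.3 -39.8 138.3] gap 2.7 [513.4 -32.3] [499.7 -28. ]
hub [591.2 -69.  153.3] gap 1.5 [589.7 -69.8] [591.7 -73.1]
pinL [ 556.3 -105.2  149.4] gap 0.9 [ 559.1 -102.9] [ 555.6 -102.1]
pinR [570.  -23.9 149.4] gap 2.1 [573.2 -21.4] [569.  -21.9]
lever az 162.612756453974 95.00244675030874 front az 170.98810690337658 [np.float64(50.28523051976075), np.float64(49.84133025360817)] [np.float64(-133.9870801540149), np.float64(115.22706823503094)]
```

Axis ≈ (591,-69), lever radius 95.0 mm, front azimuth ≈ 170.8°, lever azimuth ≈ 162.6° (lever ≈ +0.14 rad). Next I'll move above the handle.

Emit:
{"name": "send_rows", "arguments": {"plan": [[70, [21, -43, 0], 0], [70, [21, -43, 0], 0], [70, [21, -43, 0], 0], [70, [21, -43, 0], 0], [70, [21, -43, 0], 0], [70, [21, -43, 0], 0], [70, [21, -43, 0], 0], [70, [21, -43, 0], 0]], "newtons": 50}}

```text
time_s: 0.9
tcp_pos: [377.7, 216.4, 231.1]
tool_rot: [-3.092, 0.556, 0.0]
force: [1.2, 0.9, 0.1]
gripper_width: 70.5
grip_force: 0.0
```

Emit:
{"name": "send_rows", "arguments": {"plan": [[60, [21, -43, 0], 0], [60, [21, -43, 0], 0], [60, [21, -43, 0], 0], [60, [21, -43, 0], 0], [60, [21, -43, 0], 3], [60, [20, -43, 0], 0], [60, [0, 0, 0], 0], [60, [0, 0, 0], 0]]}}

```text
time_s: 1.7
tcp_pos: [502.4, -40.9, 230.4]
tool_rot: [3.104, -0.481, -0.003]
force: [0.4, 0.2, 0.8]
gripper_width: 60.1
grip_force: 0.0
```

```bash
cat >> h.py <<'E'
from scipy.spatial.transform import Rotation as Ro
def wrist():
    o=r.get_obs(); c=dict(r.read_camera("wrist")); M=np.array(c["mount"])
    Rt=Ro.from_rotvec(o["tool_rot"]).as_matrix(); Rw=Rt@M[:3,:3]; tw=Rt@M[:3,3]+o["tcp_pos"]
    c["R"]=Rw.T; c["t"]=-Rw.T@tw; return c,o
E
python3 - <<'E'
from h import *
c,o=wrist(); cv2.imwrite("pics/w1.png",c["img"][...,::-1])
print(orange(c)); print(proj(c,[501.5,-39.5,194]),proj(c,[591,-69,150]),o["qpos"])
for s,ce in orange(c):print(plane(c,*ce,194))
E
```

```text
[([0, 0, 409, 419, 86063], [145.6, 195.5]), ([326, 0, 314, 243, 34364], [507.6, 75.9]), ([200, 53, 21, 11, 75], [210.9, 57.9]), ([526, 165, 34, 15, 159], [543.8, 172.0]), ([350, 164, 290, 114, 7948], [527.4, 224.0]), ([587, 214, 47, 18, 170], [610.8, 222.5]), ([568, 229, 18, 9, 60], [577.4, 232.8]), ([524, 246, 116, 38, 491], [595.4, 262.8]), ([572, 252, 29, 10, 56], [586.6, 256.7]), ([604, 263, 36, 13, 110], [623.6, 268.6]), ([420, 276, 220, 143, 9121], [585.2, 339.4]), ([12, 292, 66, 29, 584], [46.7, 306.6]), ([547, 412, 16, 26, 187], [554.2, 424.4]), ([112, 421, 53, 59, 1975], [140.2, 451.4]), ([464, 421, 70, 59, 1904], [494.2, 457.1])]
[312.45057306 273.01519987] [314.65734427  82.72361601] [ 3.18952152e-01 -2.15677587e-01 -1.56333102e-01 -2.41620831e-04
 -1.63190840e+00  9.44336406e-01]
[562.6774393   24.15795064 194.        ]
[ 563.35193625 -148.76275365  194.        ]
[609.21794818 -27.5232178  194.        ]
[ 516.81028723 -157.70083076  194.        ]
[ 494.21183282 -146.4193141   194.        ]
[ 482.79015611 -185.04051269  194.        ]
[ 482.46456889 -168.96992775  194.        ]
[ 464.1707584  -175.57775724  194.        ]
[ 468.72448898 -171.77810853  194.        ]
[ 456.80982088 -188.69159455  194.        ]
[ 422.52033973 -165.56082712  194.        ]
[525.16869051  96.39572458 194.        ]
[ 373.42928566 -142.32977213  194.        ]
[426.87469334  88.58641606 194.        ]
[ 361.07483848 -105.8359837   194.        ]
```

View pics/w1.png

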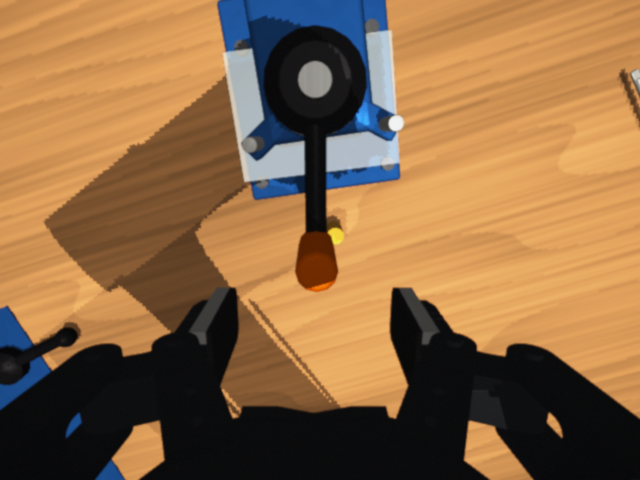

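The wrist view confirms it: handle top near (317,275) and hub near (315,79), both within about 2 mm of the estimates. Now I'll descend and grip.

Emit:
{"name": "send_rows", "arguments": {"plan": [[60, [-1, 0, -20], 0], [60, [-1, 0, -20], 0], [60, [0, 0, -20], 0], [60, [0, 0, -9], 0], [15, [0, 0, 0], 0], [15, [0, 0, 0], 0], [15, [0, 0, 0], 0], [15, [0, 0, 0], 0]], "newtons": 60}}

```text
time_s: 2.55
tcp_pos: [501.0, -39.6, 163.9]
tool_rot: [-3.105, 0.476, -0.003]
force: [-1.5, 1.9, 4.7]
gripper_width: 20.5
grip_force: 58.9
```

Emit:
{"name": "send_rows", "arguments": {"plan": [[15, [0, 0, 0], 0], [15, [0, 0, 0], 0], [15, [0, 0, 0], 0]]}}

```text
time_s: 2.85
tcp_pos: [501.0, -39.7, 163.9]
tool_rot: [-3.105, 0.476, -0.003]
force: [-3.3, 2.3, 5.9]
gripper_width: 20.3
grip_force: 59.1
```

```bash
cat >> h.py <<'E'
A=np.array([591.2,-69]); RAD=94.8
def arc(*az):
    az=np.radians(az); p=A+RAD*np.c_[np.cos(az),np.sin(az)]
    for k in range(1,len(az)): print(np.degrees(az[k]).round(1),(p[k]-p[k-1]).round(1).tolist(),np.degrees(az[k]-az[k-1]).round(1))
def st():
    o=r.get_obs(); v=o["tcp_pos"][:2]-A; az=np.arctan2(v[1],v[0]); F=o["force"]
    t=np.array([np.sin(az),-np.cos(az)]); n=np.array([np.cos(az),np.sin(az)])
    print("az",np.degrees(az)%360,"r",np.hypot(*v),"z",o["tcp_pos"][2],"Fcw",F[:2]@t,"Frad",F[:2]@n,"Fz",F[2],"Tz",o["torque"][2],"w",o["gripper_width"],"t",o["time_s"])
E
python3 - <<'E'
from h import *
st(); arc(162,159,156,153,150,148); print(); arc(148,151); print(); arc(*range(151,212,6),211); print(); arc(*range(211,128,-4))
E
```

```text
az 161.99226944973447 r 94.84948730295739 z 163.88437533440322 Fcw 1.1393563258789572 Frad 3.856967696102869 Fz 5.90809897579952 Tz 0.16396124895575884 w 20.305674568186337 t 2.85
159.0 [1.7, 4.7] -3.0
156.0 [1.9, 4.6] -3.0
153.0 [2.1, 4.5] -3.0
150.0 [2.4, 4.4] -3.0
148.0 [1.7, 2.8] -2.0

151.0 [-2.5, -4.3] 3.0

157.0 [-4.3, -8.9] 6.0
163.0 [-3.4, -9.3] 6.0
169.0 [-2.4, -9.6] 6.0
175.0 [-1.4, -9.8] 6.0
181.0 [-0.3, -9.9] 6.0
187.0 [0.7, -9.9] 6.0
193.0 [1.7, -9.8] 6.0
199.0 [2.7, -9.5] 6.0
205.0 [3.7, -9.2] 6.0
211.0 [4.7, -8.8] 6.0
211.0 [0.0, 0.0] 0.0

207.0 [-3.2, 5.8] -4.0
203.0 [-2.8, 6.0] -4.0
199.0 [-2.4, 6.2] -4.0
195.0 [-1.9, 6.3] -4.0
191.0 [-1.5, 6.4] -4.0
187.0 [-1.0, 6.5] -4.0
183.0 [-0.6, 6.6] -4.0
179.0 [-0.1, 6.6] -4.0
175.0 [0.3, 6.6] -4.0
171.0 [0.8, 6.6] -4.0
167.0 [1.3, 6.5] -4.0
163.0 [1.7, 6.4] -4.0
159.0 [2.2, 6.3] -4.0
155.0 [2.6, 6.1] -4.0
151.0 [3.0, 5.9] -4.0
147.0 [3.4, 5.7] -4.0
143.0 [3.8, 5.4] -4.0
139.0 [4.2, 5.1] -4.0
135.0 [4.5, 4.8] -4.0
131.0 [4.8, 4.5] -4.0
```

Emit:
{"name": "send_rows", "arguments": {"plan": [[15, [1.7, 4.7, 1], -3], [15, [1.9, 4.6, 1], -3], [15, [2.1, 4.5, 0], -3], [15, [2.4, 4.4, 0], -3], [15, [1.7, 2.8, 0], -2], [15, [0, 0, 0], 0], [15, [0, 0, 0], 0]]}}

```text
time_s: 3.55
tcp_pos: [510.3, -19.3, 164.0]
tool_rot: [3.024, -0.85, -0.0]
force: [1.5, -4.2, -2.2]
gripper_width: 20.2
grip_force: 59.1
```

```bash
python3 -c "
from h import *
st()"
```

```text
az 148.4345245704461 r 94.91144885870428 z 163.99755600381226 Fcw -2.7689833095664382 Frad -3.4998956565989805 Fz -2.150382491532211 Tz 0.38648334722322913 w 20.215575758391235 t 3.55
```

Emit:
{"name": "send_rows", "arguments": {"plan": [[15, [-1.2, -2.2, 0], 1.5], [15, [-1.3, -2.1, 0], 1.5], [15, [0, 0, 3], 0], [15, [0, 0, 4], 0], [15, [0, 0, 4], 0], [15, [0, 0, 0], 0]]}}

```text
time_s: 4.15
tcp_pos: [508.1, -22.9, 175.2]
tool_rot: [-3.045, 0.77, -0.001]
force: [5.3, -1.0, -5.9]
gripper_width: 20.0
grip_force: 58.8
```

```bash
python3 -c "
from h import *
st()"
```

```text
az 150.97612415448748 r 95.00116908002953 z 175.18555027175634 Fcw 1.6885913644742492 Frad -5.071911165669193 Fz -5.941556505133562 Tz 0.15719289076614032 w 20.023102290413096 t 4.15
```

Emit:
{"name": "send_rows", "arguments": {"plan": [[15, [-3.3, -9.4, -2], 6], [15, [-3.4, -9.3, 0], 6], [15, [-2.4, -9.6, 0], 6], [15, [-1.4, -9.8, 0], 6], [15, [-0.3, -9.9, 0], 6], [15, [0.7, -9.9, 0], 6], [15, [1.7, -9.8, 0], 6], [15, [0, 0, 0], 0]]}}

```text
time_s: 4.95
tcp_pos: [498.5, -91.0, 172.0]
tool_rot: [-3.118, -0.371, 0.004]
force: [-0.4, 1.3, -5.6]
gripper_width: 20.1
grip_force: 58.9
```

```bash
python3 -c "
from h import *
st()"
```

```text
az 193.3776867648675 r 95.27232248016215 z 172.00020068618105 Fcw 1.3393110881944936 Frad 0.08120679046753314 Fz -5.6480320127901 Tz 0.11979120294009991 w 20.122678793150264 t 4.95
```

Emit:
{"name": "send_rows", "arguments": {"plan": [[15, [2.7, -9.5, 0], 6], [15, [3.7, -9.2, 0], 6], [15, [4.4, -8.2, 0], 5.5], [15, [0, 0, 0], 0], [15, [0, 0, -4], 0], [15, [0, 0, -5], 0], [15, [0, 0, -2], 0], [15, [0, 0, 0], 0]]}}

```text
time_s: 5.75
tcp_pos: [509.4, -118.3, 164.0]
tool_rot: [3.026, 0.836, -0.001]
force: [-7.3, -3.4, 3.2]
gripper_width: 20.2
grip_force: 60.0
```

```bash
python3 -c "
from h import *
st()
c=r.read_camera('side'); cv2.imwrite('pics/s2.png',cv2.resize(c['img'][150:270,230:390],None,fx=4,fy=4,interpolation=cv2.INTER_CUBIC)[...,::-1])"
```

```text
az 211.04657878875858 r 95.49551594316824 z 164.04659272370247 Fcw 0.8777187572352364 Frad 8.012860432154119 Fz 3.209185815118903 Tz 0.1378660306274046 w 20.185584078772006 t 5.75
```

View pics/s2.png

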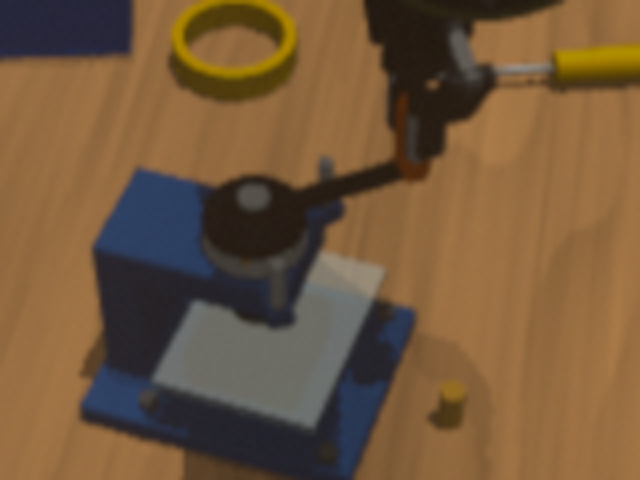

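The lever is seated, z is back to 164.0, and the panel hasn't moved. Now the tightening stroke, reading the force while it moves.

Emit:
{"name": "send_rows", "arguments": {"plan": [[15, [-4.7, 4.9, 0.5], -4], [15, [-2.9, 5.9, 0.5], -4], [15, [-2.4, 6.2, 0], -4], [15, [-1.9, 6.3, 0], -4], [15, [-1.5, 6.4, 0], -4], [15, [-1.0, 6.5, 0], -4], [15, [-0.6, 6.6, 0], -4], [15, [-0.1, 6.6, 0], -4]]}}

```text
time_s: 6.6
tcp_pos: [496.1, -67.7, 164.1]
tool_rot: [3.141, -0.034, 0.006]
force: [5.1, -3.6, -5.1]
gripper_width: 20.1
grip_force: 59.1
```

```bash
python3 -c "
from h import *
st()"
```

```text
az 179.2209325908912 r 95.14672866484678 z 164.05508734045574 Fcw -3.4854071688538815 Frad -5.1035952562523015 Fz -5.090149045961901 Tz 0.4584427458044343 w 20.106289605551588 t 6.6
```

```bash
sed -i 's/    print("az"/    print("M",round(-(F[:2]@t)*.095+o["torque"][2],3),end=" "); print("az"/' h.py; python3 -c "
from h import *
st(); arc(*range(179,128,-3))"
```

```text
M 0.79 az 179.2209325908912 r 95.14672866484678 z 164.05508734045574 Fcw -3.4854071688538815 Frad -5.1035952562523015 Fz -5.090149045961901 Tz 0.4584427458044343 w 20.106289605551588 t 6.6
176.0 [0.2, 5.0] -3.0
173.0 [0.5, 4.9] -3.0
170.0 [0.7, 4.9] -3.0
167.0 [1.0, 4.9] -3.0
164.0 [1.2, 4.8] -3.0
161.0 [1.5, 4.7] -3.0
158.0 [1.7, 4.6] -3.0
155.0 [2.0, 4.6] -3.0
152.0 [2.2, 4.4] -3.0
149.0 [2.4, 4.3] -3.0
146.0 [2.7, 4.2] -3.0
143.0 [2.9, 4.0] -3.0
140.0 [3.1, 3.9] -3.0
137.0 [3.3, 3.7] -3.0
134.0 [3.5, 3.5] -3.0
131.0 [3.7, 3.4] -3.0
```

Emit:
{"name": "send_rows", "arguments": {"plan": [[15, [1.2, 6.6, -0.5], -4], [15, [1.4, 6.6, -0.5], -4], [15, [1.3, 6.5, 0], -4]]}}

```text
time_s: 6.9
tcp_pos: [498.7, -48.2, 164.0]
tool_rot: [3.12, -0.361, 0.002]
force: [-3.9, -1.4, 2.3]
gripper_width: 20.2
grip_force: 59.9
```

```bash
python3 -c "
from h import *
st()"
```

```text
M 0.761 az 167.32870886457783 r 94.8120208525147 z 163.97676724843944 Fcw -2.173117736876664 Frad 3.4622202072935004 Fz 2.304190639730526 Tz 0.554989272851054 w 20.246262686329807 t 6.9
```

Emit:
{"name": "send_rows", "arguments": {"plan": [[15, [1.0, 4.9, 0.3], -3], [15, [1.2, 4.8, 0.3], -3], [15, [1.5, 4.7, 0], -3]]}}

```text
time_s: 7.2
tcp_pos: [503.1, -33.7, 164.0]
tool_rot: [3.083, -0.604, 0.004]
force: [1.0, -4.1, -2.6]
gripper_width: 20.0
grip_force: 59.4
```

```bash
python3 -c "
from h import *
st()"
```

```text
M 0.868 az 158.17528556036498 r 94.85250361825474 z 164.0089934642583 Fcw -3.387863469658466 Frad -2.438053415517118 Fz -2.6110888133861896 Tz 0.5458630101323371 w 20.004294181876848 t 7.2
```

Emit:
{"name": "send_rows", "arguments": {"plan": [[15, [1.7, 4.6, 0], -3], [15, [2.0, 4.6, 0], -3]]}}

```text
time_s: 7.4
tcp_pos: [507.3, -24.7, 164.0]
tool_rot: [-3.047, 0.765, -0.006]
force: [3.6, -4.8, -3.6]
gripper_width: 20.6
grip_force: 59.2
```

```bash
python3 -c "
from h import *
st()"
```

```text
M 0.85 az 152.15273283108166 r 94.88542423661502 z 163.98559004256762 Fcw -2.5716234953788217 Frad -5.462612256441425 Fz -3.606811939107164 Tz 0.6056464424441121 w 20.576755178743362 t 7.4
```

Emit:
{"name": "send_rows", "arguments": {"plan": [[15, [2.8, 4.1, 0], -3], [15, [3.1, 4.0, 0], -3]]}}

```text
time_s: 7.6
tcp_pos: [512.6, -16.3, 164.0]
tool_rot: [-3.003, 0.922, -0.003]
force: [-3.0, -0.5, -0.5]
gripper_width: 20.1
grip_force: 59.6
```

```bash
python3 -c "
from h import *
st()"
```

```text
M 0.818 az 146.15897848250532 r 94.68984153170334 z 163.9854117357363 Fcw -2.0578072360518918 Frad 2.1836083957085743 Fz -0.528904403476423 Tz 0.6223050599762326 w 20.138688264231337 t 7.6
```

Emit:
{"name": "send_rows", "arguments": {"plan": [[15, [2.8, 4.1, 0], -3], [15, [2.9, 4.0, 0], -3]]}}

```text
time_s: 7.8
tcp_pos: [518.5, -8.2, 164.0]
tool_rot: [-2.95, 1.078, -0.004]
force: [0.7, -2.5, -1.7]
gripper_width: 20.2
grip_force: 59.4
```

```bash
python3 -c "
from h import *
st()"
```

```text
M 0.769 az 140.11365990257335 r 94.76348571373856 z 163.98288651966297 Fcw -1.5020728234934846 Frad -2.1264143853390536 Fz -1.7328405514121679 Tz 0.6259139996766448 w 20.196821540172184 t 7.8
```

Emit:
{"name": "send_rows", "arguments": {"plan": [[15, [3.1, 3.9, 0], -3], [15, [3.3, 3.7, 0], -3], [15, [4.2, 4.1, 0], -3.5]]}}

```text
time_s: 8.1
tcp_pos: [529.4, 3.0, 164.0]
tool_rot: [-2.851, 1.319, -0.005]
force: [2.5, -4.8, -3.0]
gripper_width: 20.4
grip_force: 59.3
```

```bash
python3 -c "
from h import *
st(); arc(130.5,133.5); arc(*range(133,194,6))"
```

```text
M 0.781 az 130.62117978295075 r 94.86988762332709 z 163.98185089623604 Fcw -1.2597124115096663 Frad -5.298353138026994 Fz -2.984150470025921 Tz 0.6608831399456987 w 20.385664856726585 t 8.1
133.5 [-3.7, -3.3] 3.0
139.0 [-6.9, -7.1] 6.0
145.0 [-6.1, -7.8] 6.0
151.0 [-5.3, -8.4] 6.0
157.0 [-4.3, -8.9] 6.0
163.0 [-3.4, -9.3] 6.0
169.0 [-2.4, -9.6] 6.0
175.0 [-1.4, -9.8] 6.0
181.0 [-0.3, -9.9] 6.0
187.0 [0.7, -9.9] 6.0
193.0 [1.7, -9.8] 6.0
```

Emit:
{"name": "send_rows", "arguments": {"plan": [[15, [-1.4, -2.0, 0], 1.5], [15, [-1.5, -2.0, 0], 1.5], [15, [0, 0, 3], 0], [15, [0, 0, 4], 0], [15, [0, 0, 3], 0], [15, [0, 0, 0], 0]]}}

```text
time_s: 8.7
tcp_pos: [525.9, -0.4, 172.8]
tool_rot: [-2.886, 1.238, -0.0]
force: [4.3, 2.4, -6.3]
gripper_width: 19.8
grip_force: 59.1
```

```bash
python3 -c "
from h import *
st()"
```

```text
M 0.044 az 133.59540429196207 r 94.68865019565551 z 172.78449915851084 Fcw 4.769315011995195 Frad -1.1947420857649724 Fz -6.340720330448273 Tz 0.4975644937822031 w 19.81738759665333 t 8.7
```

Emit:
{"name": "send_rows", "arguments": {"plan": [[15, [-6.7, -7.2, 0], 6.5], [15, [-6.1, -7.8, 0], 6.5], [15, [-5.3, -8.4, 0], 6], [15, [-4.3, -8.9, 0], 6], [15, [-3.4, -9.3, 0], 6], [15, [-2.4, -9.6, 0], 6], [15, [-1.4, -9.8, 0], 6], [15, [-0.3, -9.9, 0], 6]]}}

```text
time_s: 9.5
tcp_pos: [495.8, -72.5, 172.5]
tool_rot: [-3.141, -0.075, -0.001]
force: [5.9, -0.2, -6.8]
gripper_width: 19.9
grip_force: 59.1
```

Emit:
{"name": "send_rows", "arguments": {"plan": [[15, [0.7, -9.9, 0], 6], [15, [1.7, -9.8, 0], 6], [15, [0, 0, 0], 0], [15, [0, 0, 0], 0]]}}

```text
time_s: 9.9
tcp_pos: [498.4, -91.9, 172.3]
tool_rot: [-3.116, -0.395, -0.001]
force: [5.3, 1.0, -6.2]
gripper_width: 20.5
grip_force: 59.2
```

```bash
python3 -c "
from h import *
st()"
```

```text
M -0.006 az 193.85968097915284 r 95.60311881068688 z 172.33553358802857 Fcw -0.33900400784148926 Frad -5.415795395948332 Fz -6.173588489331489 Tz -0.03798841978909261 w 20.462964466768703 t 9.9
```

Emit:
{"name": "send_rows", "arguments": {"plan": [[15, [1, 0.3, -3], 0], [15, [1, 0.3, -4], 0], [15, [0, 0, -3], 0], [15, [0, 0, 0], 0]]}}

```text
time_s: 10.3
tcp_pos: [499.0, -92.2, 164.1]
tool_rot: [3.114, 0.397, -0.004]
force: [-8.0, -1.9, 3.9]
gripper_width: 20.0
grip_force: 60.3
```

```bash
python3 -c "
from h import *
st(); arc(*range(194,128,-3))"
```

```text
M 0.002 az 194.14212129879851 r 95.11599121950952 z 164.06518797358072 Fcw 0.14063342995447264 Frad 8.232694402784531 Fz 3.894475954471735 Tz 0.014914190133697242 w 19.95202732042755 t 10.3
191.0 [-1.1, 4.8] -3.0
188.0 [-0.8, 4.9] -3.0
185.0 [-0.6, 4.9] -3.0
182.0 [-0.3, 5.0] -3.0
179.0 [-0.0, 5.0] -3.0
176.0 [0.2, 5.0] -3.0
173.0 [0.5, 4.9] -3.0
170.0 [0.7, 4.9] -3.0
167.0 [1.0, 4.9] -3.0
164.0 [1.2, 4.8] -3.0
161.0 [1.5, 4.7] -3.0
158.0 [1.7, 4.6] -3.0
155.0 [2.0, 4.6] -3.0
152.0 [2.2, 4.4] -3.0
149.0 [2.4, 4.3] -3.0
146.0 [2.7, 4.2] -3.0
143.0 [2.9, 4.0] -3.0
140.0 [3.1, 3.9] -3.0
137.0 [3.3, 3.7] -3.0
134.0 [3.5, 3.5] -3.0
131.0 [3.7, 3.4] -3.0
```

Emit:
{"name": "send_rows", "arguments": {"plan": [[15, [-2.1, 4.6, 0.5], -3], [15, [-0.8, 4.9, 0], -3], [15, [-0.6, 4.9, 0], -3]]}}

```text
time_s: 10.6
tcp_pos: [496.4, -78.0, 164.0]
tool_rot: [3.135, 0.148, -0.0]
force: [1.1, -5.3, -1.5]
gripper_width: 19.9
grip_force: 59.7
```

```bash
python3 -c "
from h import *
st()"
```

```text
M 0.818 az 185.3964671400456 r 95.18333578884587 z 164.03664557669327 Fcw -5.37458472171861 Frad -0.6390888745457303 Fz -1.4535547148131032 Tz 0.3074808136212394 w 19.942435273473002 t 10.6
```

Emit:
{"name": "send_rows", "arguments": {"plan": [[15, [-0.3, 5.0, 0], -3], [15, [0, 5.0, 0], -3]]}}

```text
time_s: 10.8
tcp_pos: [496.1, -68.0, 164.1]
tool_rot: [3.139, -0.016, -0.0]
force: [-0.8, -4.7, -1.3]
gripper_width: 20.3
grip_force: 59.7
```

```bash
python3 -c "
from h import *
st()"
```

```text
M 0.765 az 179.3673265538311 r 95.06632826982748 z 164.05037165487724 Fcw -4.743116430419237 Frad 0.7165159064379748 Fz -1.2935246617001508 Tz 0.3139708366955018 w 20.30408393071047 t 10.8
```

Emit:
{"name": "send_rows", "arguments": {"plan": [[15, [0.2, 5.0, 0], -3], [15, [0.5, 4.9, 0], -3]]}}

```text
time_s: 11.0
tcp_pos: [496.8, -58.1, 164.1]
tool_rot: [3.133, -0.181, 0.0]
force: [-0.2, -5.7, -1.5]
gripper_width: 20.1
grip_force: 59.7
```

```bash
python3 -c "
from h import *
st()"
```

```text
M 0.873 az 173.42521900393947 r 95.00123324794566 z 164.06322371151867 Fcw -5.6869036464599265 Frad -0.4311279864875242 Fz -1.4917312422025193 Tz 0.3326457861336616 w 20.141706015816748 t 11.0
```

Emit:
{"name": "send_rows", "arguments": {"plan": [[15, [0.7, 4.9, 0], -3], [15, [1.0, 4.9, 0], -3]]}}

```text
time_s: 11.2
tcp_pos: [498.5, -48.4, 164.0]
tool_rot: [3.119, -0.344, 0.0]
force: [-1.2, -6.8, -1.3]
gripper_width: 19.8
grip_force: 59.7
```

```bash
python3 -c "
from h import *
st()"
```

```text
M 1.032 az 167.4797544303209 r 94.94640375281098 z 164.02242579490988 Fcw -6.854288262972395 Frad -0.34367888279734493 Fz -1.3259354743354983 Tz 0.3806927106202589 w 19.838317472242533 t 11.2
```

The torque is rising, so the foot is down (contact near azimuth 177°).

Emit:
{"name": "send_rows", "arguments": {"plan": [[15, [1.2, 4.8, 0], -3], [15, [1.5, 4.7, 0], -3]]}}

```text
time_s: 11.4
tcp_pos: [501.2, -39.0, 164.0]
tool_rot: [3.097, -0.507, 0.0]
force: [-1.7, -6.5, -1.3]
gripper_width: 20.6
grip_force: 59.8
```

```bash
python3 -c "
from h import *
st()"
```

```text
M 1.148 az 161.55030861336294 r 94.89194260268177 z 164.00954078452457 Fcw -6.661568380259831 Frad -0.4610484512473682 Fz -1.3366415283437263 Tz 0.5149347304948686 w 20.642781918287792 t 11.4
```

Emit:
{"name": "send_rows", "arguments": {"plan": [[15, [1.7, 4.6, 0], -3]]}}

```text
time_s: 11.5
tcp_pos: [502.9, -34.4, 164.0]
tool_rot: [3.083, -0.588, 0.0]
force: [-1.0, -6.6, -1.6]
gripper_width: 20.0
grip_force: 59.8
```

```bash
python3 -c "
from h import *
st()"
```

```text
M 1.112 az 158.62362603940926 r 94.84999816322052 z 164.00929894453083 Fcw -6.525682579406978 Frad -1.5112332868520821 Fz -1.5966933378178274 Tz 0.49213536312196327 w 20.021240014266752 t 11.5
```

That puts the clamp force at about 55–58 N. I'll ease off within the play, release and retreat upward.

Emit:
{"name": "send_rows", "arguments": {"plan": [[15, [-1.2, -3.1, 0], 2], [15, [0, 0, 0], 0], [60, [0, 0, 0], 0], [60, [0, 0, 0], 0], [60, [0, 0, 0], 0], [60, [0, 0, 0], 0]]}}

```text
time_s: 12.1
tcp_pos: [502.1, -35.9, 163.5]
tool_rot: [-3.096, 0.531, -0.0]
force: [0.1, -0.1, -0.7]
gripper_width: 59.6
grip_force: 0.0
```

```bash
python3 -c "
from h import *
st()"
```

```text
M 0.008 az 159.62876337992247 r 95.02538196093705 z 163.51829676577637 Fcw -0.030735962406051878 Frad -0.16991017892683694 Fz -0.7446581470121846 Tz 0.005233721763906511 w 59.63632307826922 t 12.1
```

Emit:
{"name": "send_rows", "arguments": {"plan": [[60, [0, 0, 10], 0], [60, [0, 0, 20], 0], [60, [0, 0, 30], 0], [60, [-10, 0, 30], 0], [60, [-30, 0, 20], 0], [60, [-30, 0, 0], 0], [60, [0, 0, 0], 0], [60, [0, 0, 0], 0]]}}

```text
time_s: 12.9
tcp_pos: [432.0, -35.9, 274.5]
tool_rot: [-3.095, 0.53, -0.003]
force: [0.3, 1.6, 0.4]
gripper_width: 60.0
grip_force: 0.0
```

```bash
python3 - <<'E'
from h import *
st()
a=r.read_camera('side')['img'][170:280,230:370]; b=r.read_camera('scene')['img'][185:315,230:350]
f=lambda i:cv2.resize(i,(400,int(400*i.shape[0]/i.shape[1])),interpolation=cv2.INTER_CUBIC)
a,b=f(a),f(b); a=cv2.copyMakeBorder(a,0,b.shape[0]-a.shape[0],0,0,0)
cv2.imwrite('pics/end.png',np.hstack([a,b])[...,::-1])
E
```

```text
M -0.12 az 168.26373025510478 r 162.61857199898296 z 274.5224213655762 Fcw 1.6377220885428159 Frad 0.02391327507100457 Fz 0.3829247399576162 Tz 0.03573810025400571 w 59.99380334614435 t 12.9
```

View pics/end.png

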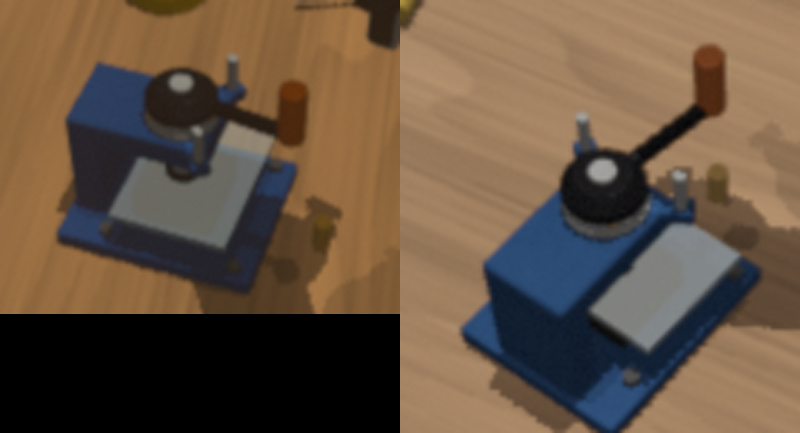

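The lever is seated and free, the foot is on the panel, the spacer is upright and the panel hasn't moved. I'll hand it in.

```bash
python3 -c "
from rig import r
print(r.hand_in())"
```

```text
the job is handed in; nothing more can be done
None
```

The job is handed in: the panel is clamped at an estimated 55–58 N (judged from lever torque, not measured directly), the lever is released and seated in its serrations, and the panel and the objects near the fixture look undisturbed in the final views.

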